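# Set a copper sleeve under the torch

### The job

Get the copper sleeve ready for soldering: roll it along the fire bricks, without lifting it, until it lies square over the blue chalk line under the fume hood, stopping it there rather than letting it run past, and let go. Then wedge it with the loose cream brick offcut, set flat on the bricks against the middle of the sleeve on the side it came from, and last push the torch head down on its cartridge and turn it clockwise until it locks with its burner over the sleeve. Keep the robot off the hood, leave the tools and pots where they are, and let go of everything.

Things in the scene. Friction and masses are not known exactly. Their poses are not given: they have to be found in the camera images.
- sleeve: copper sleeve (a tube) lying on the fire bricks, 50 mm outside diameter, 180 mm long, 0.2 to 0.4 kg, with a silvery seam along it. Origin at its centre, on its axis; y runs along the axis (x and z turn as it rolls). It starts 100 to 165 mm before the line (at negative x of mark), within 0.1 rad of square. Pushed at 20 mm/s it rolls on up to 5 mm by itself, at 60 mm/s up to 50 mm.
- chock: loose cream fire-brick offcut, a block 45 (x) by 40 (y) by 24 mm (z), about 60 g, lying flat on the bench to the right of the hearth. Origin at the centre of its underside. Its top edge reaches almost to the axis of the sleeve when both lie on the bricks.
- mark (a point): middle of the blue chalk line (5 by 224 mm) on the flat top of the fire bricks, 36 mm above the bench. x: level, the way to roll the sleeve (roughly to the robot's left); y: along the line, roughly towards the robot; z up. The brick top spans x = -236 to +108 mm, y = -116 to +116 mm.
- hood: grey fume hood fixed over the line; its origin is 36 mm below mark, same axes. Its lower rim spans x = -30 to +70, y = -40 to +40 mm, its underside 130 mm above the bricks; a 40 mm duct (top 228 mm above the bricks) runs from it away from the robot. A tool pointing straight down cannot follow the sleeve to the line: tilt it 25 to 45 degrees, fingers reaching forward (+x) under the rim.
- torch_grip (a point): on the vertical axis of the torch head, mid black grip block, 182 mm above the bench when up; 200 mm beyond the line along the mark's x. Its frame turns with the head: x along the burner neck, z up. The block is 42 (x) by 32 mm (y): grip its flat +y and -y sides; it reaches 26 mm below to 22 mm above this point. A red knob stands out to x = -46 mm, the neck (12 mm thick) leaves at +x.
- nozzle (a point): mouth of the torch burner, 185 mm out along the torch's x and 75 mm below torch_grip. It starts out pointing away from the robot, beside the hearth; with the torch locked it is over the sleeve, under the hood.
- torch_press (a joint): how far (m) the torch head is pushed straight down on its blue cartridge, 0 (up, sprung) to 0.011 (stop). The spring takes about 5 N to start, 12 N at the stop. The head turns only while pushed in more than 0.007; let go at the end of the turn, its pins spring up into the notches of the brass collar and it rests at about 0.004.
- torch_turn (a joint): how far (rad) the torch head is turned clockwise seen from above, 0 to 1.5 (stop). It starts at 0 to 0.1. The locking notches take the pins beyond about 1.34.
- coffee_pot: bystander: small copper coffee pot, 84 mm wide and 85 mm high, with a long brass handle along its x that reaches 145 mm out at 105 mm height. Origin at the centre of its underside.
- flux_jar: bystander: amber jar with a yellow label and white lid, 54 mm diameter, 62 mm high. Origin at the centre of its underside.
- flux_brush: bystander: brush with a red handle, 170 mm long along x, 42 mm wide, 20 mm high. Origin under its middle.
- hammer: bystander: hammer with a wooden handle, 280 mm long along x, head at +x. Origin under its middle.
- copper_bowl: bystander: open copper bowl, 140 mm across, 50 mm high. Origin at the centre of its underside.
- brass_cup: bystander: brass cup, 60 mm across, 55 mm high. Origin at the centre of its underside.
- solder_tin: bystander: flat round steel tin, 72 mm diameter, 24 mm high. Origin at the centre of its underside.

How it is judged:
On the way, in this order (a step that is already met when the one before it is completed fails the run):
1. the sleeve has been rolled to the chalk line, lies square over it at rest, and is let go (x of sleeve in the frame of mark between -0.009 and 0.009 m and angle between the y axis of sleeve and the y axis of mark, either way round below 0.14 rad and linear speed of sleeve below 0.01 m/s and contact force between the fingers and sleeve below 0.1 N), for 0.2 s.
2. the brick offcut stands flat on the bricks against the sleeve, on the side it came from, and is let go (horizontal distance between chock and sleeve below 0.056 m and x of chock in the frame of mark below -0.03 m and y of chock in the frame of sleeve between -0.03 and 0.03 m and z of chock in the frame of mark below 0.006 m and angle between chock's own z axis and vertical below 0.1 rad and contact force between the fingers and chock below 0.1 N and value of joint torch_turn below 0.35 rad), for 0.2 s.
3. the torch head has been pushed down and turned a quarter turn, and has sprung up into its locking notch (value of joint torch_turn above 1.28 rad and value of joint torch_press between 0.002 and 0.006 m), for 0.2 s.
At the end, for the whole second after the job is handed in: Sleeve at rest on the bricks, axis within 9 mm of the chalk line and 8 degrees of square; offcut flat on the bricks before the sleeve, gap up to about 8 mm, within 30 mm of its middle; torch turned past 1.28 rad and sprung up in its notch (pressed 2 to 6 mm); all let go (all of step 3 and x of sleeve in the frame of mark between -0.009 and 0.009 m and angle between the y axis of sleeve and the y axis of mark, either way round below 0.14 rad and linear speed of sleeve below 0.01 m/s and horizontal distance between chock and sleeve below 0.056 m and x of chock in the frame of mark below -0.03 m and y of chock in the frame of sleeve between -0.03 and 0.03 m and z of chock in the frame of mark below 0.006 m and angle between chock's own z axis and vertical below 0.1 rad); the robot touches nothing.
It fails at once if the sleeve runs more than 15 mm past the chalk line (x of sleeve in the frame of mark above 0.015 m).
It fails at once if the sleeve is lifted off the bricks (by more than 15 mm) or falls off them (z of sleeve in the frame of mark above 0.04 m or z of sleeve in the frame of mark below 0.01 m).
It fails at once if the robot pushes against the hood (more than 5 N) (contact force between any of the arm, the fingers and hood above 5 N).
It fails at once if a bystander is moved by more than 30 mm (distance of any of coffee_pot, flux_jar, flux_brush, hammer, copper_bowl, brass_cup, solder_tin from where it was at the start of the episode above 0.03 m).
It also fails if it takes over 72 s, if anything falls off the work surface, if the arm or the gripper's body presses on something with over 40 N, if the wrist force passes 120 N, or if a joint passes its speed limit or range.

### The arm

A 6-joint arm with a two-finger parallel gripper is mounted at the origin on the work surface. World frame = base frame: x ahead of the robot, y to its left, z up, the work surface at z = 0. Lengths are in m, angles in rad, forces in N, time in s.
With the tool pointing down it reaches from about 0.25 to 0.775 m from the base axis. Payload 8.9 kg.
Tool frame: the origin (TCP) lies between the finger pads, 19 mm behind the fingertips; this is the grasp point; z points along the fingers, y is the line along which they close (so a half turn about z gives the same grasp; the last joint's range is limited). The gripper opens to 85 mm and grips with 20 to 120 N. Pads are 22 mm wide; open, the fingers measure 114 mm over their backs; the gripper's body (76 mm by 85 mm) begins 54 mm behind the grasp point. The pads swing forward as they close: fully open they stand 13 mm farther back than shut.
Start: joints at [-1.465, 0.291, -0.153, 1.127, 0, 1.431], TCP at [0.127, -0.509, 0.25] pointing down, gripper open.
Joint ranges: [-2.52, 2.52], [-0.91, 1.74], [-1.3, 1.37], [-1.96, 2.02], [-1.52, 1.47], [-3.14, 3.14]. Speed limits (rad/s): [2.22, 2.22, 2.79, 3.14, 3.14, 3.14].

### API

Orientations are given as [roll, pitch, yaw] about the fixed x, y, z axes, in that order (R = Rz(yaw) Ry(pitch) Rx(roll)).
In Python, from bench import sense, snapshot, finish_job, masks_of, mark_of gives the robot as it stands. The module is installed in compiled form; this text tells all that it offers.
- The arm moves only by the tool send_rows, never from a script. Its argument "motion" is text: rows parted by semicolons, each of 7 numbers parted by spaces: the turn, a rotation vector about the tool's x, y, z as a fraction of full scale, then the shift along the tool's x, y, z as a fraction of full scale, then the closure, from 0 (fully open) to 1 (shut). In form: wx wy wz x y z hand; .... A call has 1 to 20 rows; each row shifts and turns the commanded pose from where the row before left it, along the tool's axes as they then stand; what a row does not reach is not made up. Full scale, the value 1, is 0.05 m for a shift and 30 degrees for a turn. A row lasts 1/12 s, in which the tool goes at most 41.7 mm and 7.16 degrees, less where a joint would pass 70% of its speed; a pose out of reach is approached as far as the arm can. A call with a number of a shift or a turn outside -1 to 1 is refused whole. A call with a gripper value outside its range is refused whole. The fingers move at their own pace and stop on an object; "newtons" is the grip in N (left out, the last holds). Time passes only in rows, so rows that do not move let the fingers close. It gives the time, the measured TCP pose, the force, the opening and the grip force at its end, in the units of the state.
- sense(): the state, without advancing time (a new reading comes with each control period).
- snapshot(name): name is "side" or "top"; returns a dict with "color" (480x640x3 uint8, blue, green, red), "fx", "fy", "cx", "cy" (pixels), "eye" and "attitude" of the camera in the world. Camera axes: x right, y up, looking along -z (the intrinsics and any distortion apply to the point x, -y, -z); pixel columns grow to the right and rows downward; lengths in m; the calibration is good to about 2 mm. A picture is of the moment at which its call begins. There is no depth.
- finish_job(): hands the job in; it is judged then, once.
Trained networks look in a picture, given as the dict that the camera call returned (one of the last four; its "shot" number tells which), for a name from the list of things; names that differ only in an ending like _2 or _b are one class to them, and where a whole thing is asked for, a point or a joint stands for the part that bears it (a point fixed in the world has none). Each returns a list of dicts, best first, with "score" (0 to 1); they miss things now and then, are a little off and sometimes report something else, mostly with a low value. They report only what shows in the picture. A call takes as long as a camera call.
- masks_of(target, picture): "mask" (480x640 bool, what is visible of it) and "pixel" ([column, row] in pixels, amid what is visible of it).
- mark_of(target, picture): "pixel" ([column, row] in pixels: a listed point, or the origin of a listed thing).
The state is a dict: "t": time; "joint_pos": joint angles; "dq": joint speeds; "joint_efforts": joint torques, N m; "tcp_pos": TCP position; "ee_rot": TCP orientation; "ft_force": force on the tool from outside, world axes, zero at the start; "wrist_torque": the same for the moment, N m; "gripper_width": opening from 0.0 (shut) to 1.0 (fully open); "gripper_force": force on a finger pad.
Only numpy, scipy, OpenCV 4.12 (cv2) and the standard library are available. Lean on these libraries where they do the work, as an engineer would, in place of code of your own. Each camera call takes 0.05 s, during which the arm holds its last target. There are 200 camera calls.

## Working session

There is one attempt and no reset: what is moved stays moved. The work goes in short steps, Python scripts to look and compute and a tool call to move; the robot and the scene stay as the last step left them, time stands still between calls to the robot, and variables do not carry over. Pictures are saved under pics/ and viewed, at most 10 in all, crops included, and the job is handed in when it is done.

Besides the shell and the picture viewer there is one more tool, called as name(argument=value, ...), one argument or row to a line, values as JSON. send_rows: Moves the arm, as the interface text tells. Its arguments: {"type":"object","properties":{"motion":{"type":"string"},"newtons":{"type":"number"}},"required":["motion"]}

```bash
mkdir -p pics; cat > h.py <<'E'
import numpy as np, cv2
from scipy.spatial.transform import Rotation as R
from bench import sense, snapshot, masks_of, mark_of
def cam(p):
    A=np.array(p["attitude"],float)
    if A.shape==(3,3): M=A
    elif A.size==4: M=None
    else: M=R.from_euler('xyz',A).as_matrix()
    return np.array(p["eye"]),M
def ray(p,px):
    e,M=cam(p); d=np.array([(px[0]-p["cx"])/p["fx"],-(px[1]-p["cy"])/p["fy"],-1.0])
    return e,M@d
def at_z(p,px,z):
    e,d=ray(p,px); return e+d*(z-e[2])/d[2]
def proj(p,X):
    e,M=cam(p); c=M.T@(np.array(X)-e); return np.array([p["cx"]+p["fx"]*c[0]/-c[2],p["cy"]-p["fy"]*c[1]/-c[2]])
def tri(p1,x1,p2,x2):
    a,d=ray(p1,x1); b,f=ray(p2,x2); d=d/np.linalg.norm(d); f=f/np.linalg.norm(f)
    s=np.linalg.lstsq(np.c_[d,-f],b-a,rcond=None)[0]; P,Q=a+s[0]*d,b+s[1]*f
    return (P+Q)/2,np.linalg.norm(P-Q)
E
python3 - <<'E'
from h import *
s=sense(); print({k:np.round(v,3) for k,v in s.items()})
P={n:snapshot(n) for n in("side","top")}
for n,p in P.items():
    cv2.imwrite(f"pics/{n}0.png",p["color"]); print(n,{k:np.round(v,3).tolist() for k,v in p.items() if k!="color"})
for t in "sleeve chock mark hood torch_grip nozzle coffee_pot flux_jar flux_brush hammer copper_bowl brass_cup solder_tin".split():
    print(t,[[(np.round(m["pixel"],1).tolist(),round(m["score"],2)) for m in mark_of(t,p)[:2]] for p in P.values()])
E
```

```text
{'t': np.float64(0.0), 'joint_pos': array([-1.465,  0.291, -0.154,  1.127,  0.   ,  1.431]), 'dq': array([-0.   ,  0.   ,  0.002,  0.001, -0.   ,  0.001]), 'joint_efforts': array([-0.0000e+00, -5.3714e+01,  3.3137e+01,  1.6000e-02, -0.0000e+00,
        0.0000e+00]), 'tcp_pos': array([ 0.127, -0.509,  0.249]), 'ee_rot': array([-3.14 , -0.   ,  0.245]), 'ft_force': array([ 0.304, -0.535, -0.138]), 'wrist_torque': array([-0.011,  0.01 , -0.004]), 'gripper_force': np.float64(0.0), 'gripper_width': np.float64(1.002)}
side {'fx': 460.131, 'fy': 460.131, 'cx': 317.235, 'cy': 240.521, 'eye': [1.06, -0.704, 0.949], 'attitude': [0.812, 0.007, 0.568], 'shot': 1}
top {'fx': 504.977, 'fy': 504.977, 'cx': 321.987, 'cy': 231.711, 'eye': [0.376, -0.009, 1.24], 'attitude': [0.184, 0.018, -1.598], 'shot': 2}
sleeve [[([299.4, 269.7], 0.74)], [([337.1, 245.2], 0.79), ([168.9, 304.0], 0.39)]]
chock [[([201.7, 342.1], 0.79)], [([457.3, 279.4], 0.83), ([520.7, 225.3], 0.57)]]
mark [[([317.4, 243.3], 0.8)], [([281.6, 253.7], 0.71)]]
hood [[], [([458.0, 208.0], 0.32)]]
torch_grip [[([353.9, 165.2], 0.56)], [([185.8, 246.9], 0.9)]]
nozzle [[([406.9, 216.6], 0.33)], [([195.5, 174.8], 0.8), ([186.7, 248.0], 0.31)]]
coffee_pot [[([303.5, 368.5], 0.69), ([203.1, 342.9], 0.4)], [([421.7, 188.2], 0.82)]]
flux_jar [[([339.5, 340.8], 0.96)], [([376.3, 172.9], 0.79), ([458.1, 206.7], 0.2)]]
flux_brush [[([253.9, 380.6], 0.6)], [([459.5, 210.2], 0.96)]]
hammer [[([196.5, 428.6], 0.96)], [([517.9, 225.2], 0.93)]]
copper_bowl [[([394.0, 190.0], 0.67)], [([134.1, 243.4], 0.77)]]
brass_cup [[], [([170.0, 307.5], 0.65)]]
solder_tin [[([404.0, 212.7], 0.7)], [([178.1, 208.7], 0.83)]]
```

```bash
python3 - <<'E'
from h import *
P={n:snapshot(n) for n in("side","top")}
a,b=P["side"],P["top"]
pts=dict(sleeve=([299.4,269.7],[337.1,245.2],.061),chock=([201.7,342.1],[457.3,279.4],0),mark=([317.4,243.3],[281.6,253.7],.036),torch=([353.9,165.2],[185.8,246.9],.182),nozzle=([406.9,216.6],[195.5,174.8],.107),pot=([303.5,368.5],[421.7,188.2],0),jar=([339.5,340.8],[376.3,172.9],0),brush=([253.9,380.6],[459.5,210.2],0),hammer=([196.5,428.6],[517.9,225.2],0),bowl=([394,190],[134.1,243.4],0),tin=([404,212.7],[178.1,208.7],0),cup=([0,0],[170,307],0))
for k,(x,y,z) in pts.items():
    t,e=tri(a,x,b,y); print(k,np.round(t,3),round(e,4),"side",np.round(at_z(a,x,z),3)[:2],"top",np.round(at_z(b,y,z),3)[:2])
for n,p in P.items():
    for t in("sleeve","chock","hood"):
        for m in masks_of(t,p)[:1]:
            c=cv2.minAreaRect(np.argwhere(m["mask"])[:,::-1].astype(np.float32)); z={"sleeve":.061,"chock":.024,"hood":.166}[t]
            print(n,t,round(m["score"],2),[np.round(at_z(p,q,z)[:2],3).tolist() for q in cv2.boxPoints(c)])
E
```

```text
sleeve [ 0.564 -0.028  0.049] 0.001 side [ 0.571 -0.037] top [ 0.562 -0.028]
chock [ 0.477 -0.319  0.008] 0.0027 side [ 0.471 -0.317] top [ 0.478 -0.32 ]
mark [0.545 0.102 0.033] 0.0115 side [0.543 0.095] top [0.549 0.106]
torch [0.546 0.292 0.191] 0.0035 side [0.539 0.302] top [0.549 0.296]
nozzle [0.732 0.3   0.079] 0.0188 side [0.738 0.258] top [0.731 0.299]
pot [ 0.716 -0.245 -0.005] 0.0096 side [ 0.721 -0.244] top [ 0.711 -0.248]
jar [ 0.754 -0.135  0.002] 0.001 side [ 0.753 -0.134] top [ 0.755 -0.135]
brush [ 0.648 -0.335  0.013] 0.0 side [ 0.643 -0.33 ] top [ 0.651 -0.339]
hammer [ 0.609 -0.481 -0.003] 0.0006 side [ 0.61  -0.482] top [ 0.608 -0.48 ]
bowl [ 0.597  0.484 -0.005] 0.0112 side [0.602 0.484] top [0.591 0.479]
tin [0.681 0.372 0.011] 0.0158 side [0.681 0.393] top [0.677 0.37 ]
cup [ 0.311 -0.106  0.804] 0.4762 side [-2.587  0.993] top [0.431 0.384]
side sleeve 0.85 [[0.48, -0.065], [0.454, 0.001], [0.652, 0.019], [0.67, -0.045]]
side chock 0.72 [[0.464, -0.35], [0.458, -0.291], [0.511, -0.299], [0.515, -0.356]]
top sleeve 0.67 [[0.658, 0.007], [0.662, -0.043], [0.477, -0.059], [0.473, -0.011]]
top chock 0.58 [[0.499, -0.296], [0.498, -0.344], [0.46, -0.341], [0.461, -0.293]]
top hood 0.63 [[0.904, 0.238], [0.922, 0.124], [0.516, 0.058], [0.499, 0.165]]
```

View pics/top0.png

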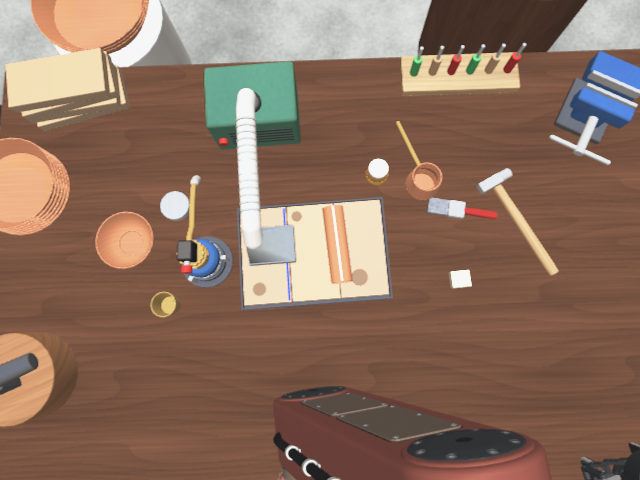

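View pics/side0.png

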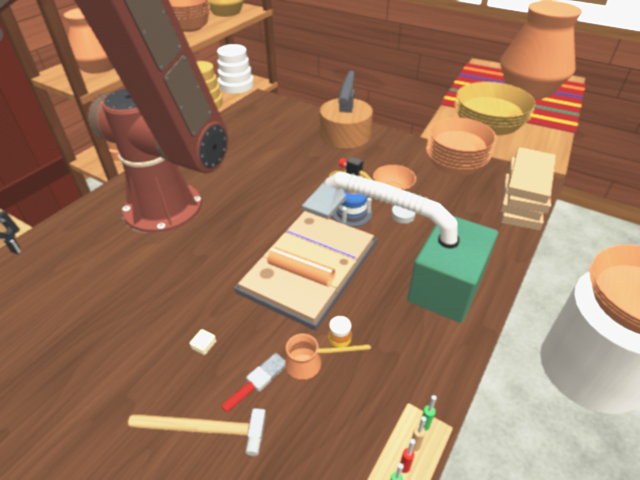

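Top view: brick corners about (240,207)–(390,297), blue line (285,207)→(290,300), sleeve around (337,244), chock (460,279), torch grip (187,250). Side view: line (288,232)→(352,258), with the sleeve in front of it. I'll measure the line, brick and sleeve axis precisely.

```bash
cat > meas.py <<'E'
from h import *
def blue(p,lo,hi):
    hsv=cv2.cvtColor(p["color"],cv2.COLOR_BGR2HSV); m=cv2.inRange(hsv,(108,60,80),(135,255,255))
    k=np.zeros_like(m); k[lo[1]:hi[1],lo[0]:hi[0]]=255; return np.argwhere(m&k)[:,::-1]
def line(p,pix,z):
    W=np.array([at_z(p,q,z)[:2] for q in pix]); c=W.mean(0); u=np.linalg.svd(W-c)[2][0]; u*=-np.sign(u[0])
    r=(W-c)@np.array([-u[1],u[0]]); k=abs(r)<.006; W=W[k]; c=W.mean(0); u=np.linalg.svd(W-c)[2][0]; u*=-np.sign(u[0]); t=(W-c)@u
    return c+u*t.min(),c+u*t.max(),np.arctan2(u[1],u[0]),len(W)
E
python3 - <<'E'
from meas import *
a=snapshot("side"); b=snapshot("top")
for n,p,lo,hi in(("side",a,(280,225),(362,265)),("top",b,(276,200),(300,306))):
    r=line(p,blue(p,lo,hi),.036); print(n,np.round(r[0],4),np.round(r[1],4),"mid",np.round((r[0]+r[1])/2,4),"ydir",round(r[2],4),r[3])
# sleeve axis from mask centre line + both cameras; seam irrelevant
for n,p in(("side",a),("top",b)):
    m=masks_of("sleeve",p)[0]["mask"]
    pix=np.argwhere(m)[:,::-1]; W=np.array([at_z(p,q,.061)[:2] for q in pix]); c=W.mean(0); u=np.linalg.svd(W-c)[2][0]; u*=-np.sign(u[0]); 
    t=(W-c)@u; print(n,"sleeve c",np.round(c,4),"dir",round(np.arctan2(u[1],u[0]),4),np.round([t.min(),t.max()],3))
# brick outline in top
hsv=cv2.cvtColor(b["color"],cv2.COLOR_BGR2HSV); print(hsv[285,330],hsv[220,370])
m=cv2.inRange(hsv,(8,20,190),(30,130,255)); m[:190]=0;m[320:]=0;m[:,:230]=0;m[:,400:]=0
r=cv2.minAreaRect(np.argwhere(m>0)[:,::-1].astype(np.float32)); q=np.array([at_z(b,x,.036)[:2] for x in cv2.boxPoints(r)]); print(np.round(q,4).tolist(),np.round(q.mean(0),4))
crop=np.vstack([cv2.resize(b["color"][190:320,150:400],None,fx=3,fy=3,interpolation=2)]); cv2.imwrite("pics/c1.png",crop)
E
```

```text
side [0.6586 0.1027] [0.4414 0.0926] mid [0.55   0.0976] ydir -3.0953 79
top [0.6595 0.0999] [0.4401 0.0892] mid [0.5498 0.0945] ydir -3.0928 95
side sleeve c [0.6055 0.4756] dir 2.8421 [-0.076  0.071]
top sleeve c [ 0.5646 -0.0263] dir -3.0461 [-0.095  0.091]
[ 22  46 246] [ 20  45 245]
[[0.7084, 0.2108], [0.7146, -0.147], [0.4369, -0.1461], [0.4302, 0.197]] [0.5725 0.0287]
```

View pics/c1.png

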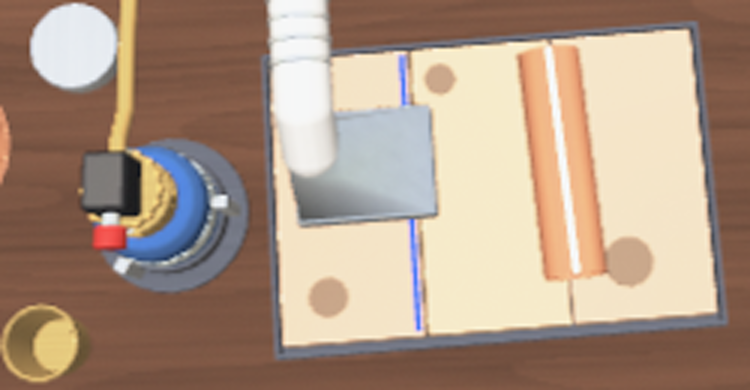

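Crop: line runs (402,57)→(420,330), half hidden by the hood; sleeve just right of it, slightly skewed; torch grip (110,180) with the knob toward the robot. So mark ≈ (0.550, 0.096), yaw ≈ 1.618, and the sleeve is at mark x ≈ -0.123.

```bash
cat > plan.py <<'E'
from h import *
YM=1.618; M0=np.array([.550,.096,.036]); RM=R.from_euler('z',YM).as_matrix()
def w(m): return M0+RM@np.array(m,float)
def inm(x): return RM.T@(np.array(x)-M0)
def rot(yaw,tilt=0): return R.from_euler('xyz',[np.pi,0,yaw])*R.from_euler('y',tilt)
def state():
    s=sense(); return np.array(s["tcp_pos"]),R.from_euler('xyz',s["ee_rot"]),s
def turn(r0,r1):
    v=(r0.inv()*r1).as_rotvec(); return v/np.radians(30)     # total in full-scale units; per row norm<=.238
def shift(r,p0,p1): return r.inv().apply(np.array(p1)-p0)/.05  # total units; per row <=.83
def show(r0,p0,r1,p1):
    t=turn(r0,r1); print("turn",np.round(t,3),"rows>=",round(np.linalg.norm(t)/.238,1)); d=shift(r1,p0,p1); print("shift in new axes",np.round(d,3),"rows>=",round(np.linalg.norm(d)/.83,1))
E
python3 - <<'E'
from plan import *
p,r,s=state(); t=rot(YM,np.radians(40))
for m in([-.20,-.006,.15],[-.195,-.006,.03]): show(r,p,t,w(m)); print(w(m)); r=t;p=w(m)
E
```

```text
turn [ 0.913  1.114 -2.508] rows>= 12.2
shift in new axes [5.072 9.137 5.927] rows>= 14.5
[ 0.56543055 -0.10349411  0.186     ]
turn [0. 0. 0.] rows>= 0.0
shift in new axes [-1.466 -0.     1.903] rows>= 2.9
[ 0.56519462 -0.09849968  0.066     ]
```

send_rows(
  motion=".061 .0743 -.1672 0 0 0 0;.061 .0743 -.1672 0 0 0 0;.061 .0743 -.1672 0 0 0 0;.061 .0743 -.1672 0 0 0 0;.061 .0743 -.1672 0 0 0 0;.061 .0743 -.1672 0 0 0 0;.061 .0743 -.1672 0 0 0 0;.061 .0743 -.1672 0 0 0 0;.061 .0743 -.1672 0 0 0 0;.061 .0743 -.1672 0 0 0 0;.061 .0743 -.1672 0 0 0 0;.061 .0743 -.1672 0 0 0 0;.061 .0743 -.1672 0 0 0 0;.061 .0743 -.1672 0 0 0 0;.061 .0743 -.1672 0 0 0 0;0 0 0 0 0 0 0",
)

```text
t: 3.33
tcp_pos: [0.1278, -0.5098, 0.246]
ee_rot: [3.14, -0.699, 1.624]
ft_force: [0.2, 0.7, -1.1]
gripper_width: 1.002
gripper_force: 0.0
```

send_rows(
  motion="0 0 0 .254 .457 .296 0;0 0 0 .254 .457 .296 0;0 0 0 .254 .457 .296 0;0 0 0 .254 .457 .296 0;0 0 0 .254 .457 .296 0;0 0 0 .254 .457 .296 0;0 0 0 .254 .457 .296 0;0 0 0 .254 .457 .296 0;0 0 0 .254 .457 .296 0;0 0 0 .254 .457 .296 0;0 0 0 .254 .457 .296 0;0 0 0 .254 .457 .296 0;0 0 0 .254 .457 .296 0;0 0 0 .254 .457 .296 0;0 0 0 .254 .457 .296 0;0 0 0 .254 .457 .296 0;0 0 0 .254 .457 .296 0;0 0 0 .254 .457 .296 0;0 0 0 .254 .457 .296 0;0 0 0 .254 .457 .296 0",
)

```text
t: 5.0
tcp_pos: [0.5659, -0.1011, 0.1863]
ee_rot: [-3.139, -0.698, 1.614]
ft_force: [0.4, 0.6, -0.0]
gripper_width: 1.004
gripper_force: 0.0
```

```bash
python3 - <<'E'
from plan import *
p,r,s=state(); print(np.round(s["joint_pos"],3),np.round(inm(p),4),s["t"])
t=rot(YM,np.radians(40)); show(r,p,t,w([-.195,-.006,.03]))
E
```

```text
[-0.59   0.724  0.167  1.477  0.543  0.806] [-0.1976 -0.0065  0.1503] 5.0
turn [ 0.001 -0.    -0.006] rows>= 0.0
shift in new axes [-1.506 -0.011  1.877] rows>= 2.9
```

send_rows(
  motion="0 0 0 -.188 -.001 .235 0;0 0 0 -.188 -.001 .235 0;0 0 0 -.188 -.001 .235 0;0 0 0 -.188 -.001 .235 0;0 0 0 -.188 -.001 .235 0;0 0 0 -.188 -.001 .235 0;0 0 0 -.188 -.001 .235 0;0 0 0 -.188 -.001 .235 0;0 0 0 .0255 0 .0214 0;0 0 0 .0255 0 .0214 0;0 0 0 .0255 0 .0214 0;0 0 0 .0255 0 .0214 0;0 0 0 .0255 0 .0214 0;0 0 0 .0255 0 .0214 0;0 0 0 .0255 0 .0214 0;0 0 0 .0255 0 .0214 0;0 0 0 .0255 0 .0214 0;0 0 0 .0255 0 .0214 0;0 0 0 .0255 0 .0214 0;0 0 0 .0255 0 .0214 0",
)

```text
t: 6.67
tcp_pos: [0.5638, -0.0796, 0.0652]
ee_rot: [-3.141, -0.698, 1.618]
ft_force: [0.1, -0.7, 0.3]
gripper_width: 1.0
gripper_force: 0.0
```

send_rows(
  motion="0 0 0 .0255 0 .0214 0;0 0 0 .0255 0 .0214 0;0 0 0 .0255 0 .0214 0;0 0 0 .0255 0 .0214 0;0 0 0 .0255 0 .0214 0;0 0 0 .0255 0 .0214 0;0 0 0 .0255 0 .0214 0;0 0 0 .0255 0 .0214 0;0 0 0 .0255 0 .0214 0;0 0 0 .0255 0 .0214 0;0 0 0 .0255 0 .0214 0;0 0 0 .0255 0 .0214 0;0 0 0 .0255 0 .0214 0;0 0 0 .0255 0 .0214 0;0 0 0 .0255 0 .0214 0;0 0 0 .0255 0 .0214 0;0 0 0 .0255 0 .0214 0;0 0 0 .0255 0 .0214 0;0 0 0 .0255 0 .0214 0;0 0 0 .0255 0 .0214 0",
)

```text
t: 8.33
tcp_pos: [0.5622, -0.0463, 0.0652]
ee_rot: [-3.141, -0.698, 1.618]
ft_force: [1.0, 0.3, 1.5]
gripper_width: 1.0
gripper_force: 0.2
```

```bash
cat > sl.py <<'E'
from plan import *
def sleeve(save=None):
    b=snapshot("top"); m=masks_of("sleeve",b)
    if save: cv2.imwrite(save,cv2.resize(b["color"][170:330,200:420],None,fx=3,fy=3))
    if m:
        W=np.array([inm(at_z(b,q,.061))[:2] for q in np.argwhere(m[0]["mask"])[:,::-1]])
        yb=np.arange(-.09,.1,.02); 
        for y in yb:
            k=abs(W[:,1]-y)<.01
            if k.sum()>5: print(f"y {y:.2f} x {W[k,0].min():.4f} {W[k,0].max():.4f}",end="; ")
        print("c",np.round(W.mean(0),4),"score",round(m[0]["score"],2))
    p,r,s=state(); print("tcp",np.round(inm(p),4),"f",np.round(s["ft_force"],1),s["t"])
E
python3 -c "
from sl import *
sleeve('pics/p1.png')"
```

```text
y -0.09 x -0.1265 -0.0777; y -0.07 x -0.1271 -0.0773; y -0.05 x -0.1280 -0.0856; c [-0.1046 -0.0748] score 0.78
tcp [-0.1426 -0.0054  0.0292] f [ 0.5 -0.4 -1. ] 8.4333
```

send_rows(
  motion="0 0 0 .0255 0 .0214 0;0 0 0 .0255 0 .0214 0;0 0 0 .0255 0 .0214 0;0 0 0 .0255 0 .0214 0;0 0 0 .0255 0 .0214 0;0 0 0 .0255 0 .0214 0;0 0 0 .0255 0 .0214 0;0 0 0 .0255 0 .0214 0;0 0 0 .0255 0 .0214 0;0 0 0 .0255 0 .0214 0;0 0 0 .0255 0 .0214 0;0 0 0 .0255 0 .0214 0;0 0 0 .0255 0 .0214 0;0 0 0 .0255 0 .0214 0;0 0 0 .0255 0 .0214 0;0 0 0 .0255 0 .0214 0;0 0 0 .0255 0 .0214 0;0 0 0 .0255 0 .0214 0;0 0 0 .0255 0 .0214 0;0 0 0 .0255 0 .0214 0",
)

```text
t: 10.1
tcp_pos: [0.5606, -0.0131, 0.0652]
ee_rot: [-3.141, -0.698, 1.618]
ft_force: [0.4, 0.8, -0.2]
gripper_width: 0.998
gripper_force: 0.2
```

send_rows(
  motion="0 0 0 .0255 0 .0214 0;0 0 0 .0255 0 .0214 0;0 0 0 .0255 0 .0214 0;0 0 0 .0255 0 .0214 0;0 0 0 .0255 0 .0214 0;0 0 0 .0255 0 .0214 0;0 0 0 .0255 0 .0214 0;0 0 0 .0255 0 .0214 0;0 0 0 .0255 0 .0214 0;0 0 0 .0255 0 .0214 0;0 0 0 .0255 0 .0214 0;0 0 0 .0255 0 .0214 0;0 0 0 .0255 0 .0214 0;0 0 0 .0255 0 .0214 0;0 0 0 .0255 0 .0214 0;0 0 0 .0255 0 .0214 0;0 0 0 .0255 0 .0214 0;0 0 0 .0255 0 .0214 0;0 0 0 .0255 0 .0214 0;0 0 0 .0255 0 .0214 0",
)

```text
t: 11.77
tcp_pos: [0.559, 0.0202, 0.0652]
ee_rot: [-3.141, -0.698, 1.618]
ft_force: [0.2, -0.2, 0.6]
gripper_width: 1.004
gripper_force: 0.2
```

```bash
python3 -c "
from sl import *
sleeve('pics/p2.png')"
```

```text
y -0.09 x -0.0596 -0.0107; y -0.07 x -0.0603 -0.0124; y -0.05 x -0.0614 -0.0259; y -0.03 x -0.0624 -0.0239; y -0.01 x -0.0634 -0.0249; y 0.01 x -0.0646 -0.0316; c [-0.0414 -0.0489] score 0.98
tcp [-0.076  -0.0054  0.0292] f [-1.  -0.4  0.3] 11.8667
```

View pics/p2.png

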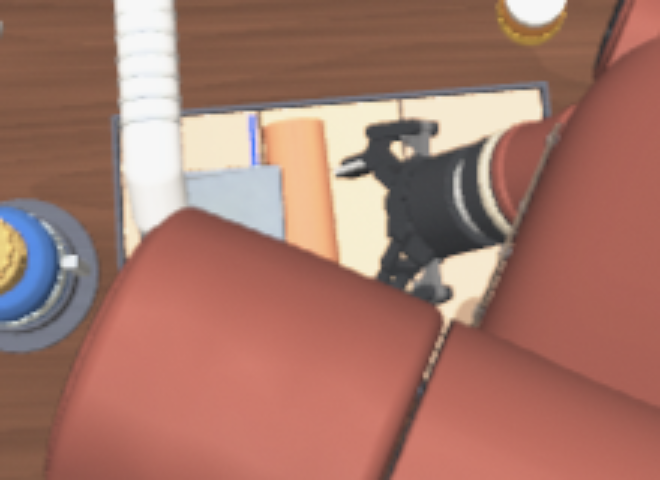

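Picture: fingertip (340,172) just behind the sleeve, whose far end is (265–325,120); blue line at (253,140). Sleeve axis is about 39 mm short.

send_rows(
  motion="0 0 0 .0255 0 .0214 0;0 0 0 .0255 0 .0214 0;0 0 0 .0255 0 .0214 0;0 0 0 .0255 0 .0214 0;0 0 0 .0255 0 .0214 0;0 0 0 .0255 0 .0214 0;0 0 0 .0255 0 .0214 0;0 0 0 .0255 0 .0214 0;0 0 0 .0255 0 .0214 0;0 0 0 .0255 0 .0214 0;0 0 0 .0255 0 .0214 0;0 0 0 .0255 0 .0214 0;0 0 0 .0255 0 .0214 0;0 0 0 .0255 0 .0214 0;0 0 0 .0153 0 .0129 0;0 0 0 .0153 0 .0129 0;0 0 0 .0153 0 .0129 0;0 0 0 .0153 0 .0129 0;0 0 0 .0153 0 .0129 0;0 0 0 0 0 0 0",
)

```text
t: 13.53
tcp_pos: [0.5579, 0.0477, 0.0659]
ee_rot: [-3.141, -0.697, 1.617]
ft_force: [-0.9, -5.2, 5.9]
gripper_width: 1.006
gripper_force: 3.2
```

```bash
python3 -c "
from sl import *
sleeve('pics/p3.png')
a=snapshot('side'); m=masks_of('sleeve',a)
print([(round(q['score'],2),np.round(q['pixel'],1)) for q in m])
cv2.imwrite('pics/s3.png',cv2.resize(a['color'][180:310,230:400],None,fx=4,fy=4))"
```

```text
y -0.09 x -0.0327 0.0158; y -0.07 x -0.0340 0.0162; y -0.05 x -0.0346 -0.0248; y -0.03 x -0.0357 -0.0239; y -0.01 x -0.0370 -0.0247; y 0.01 x -0.0379 -0.0239; y 0.03 x -0.0374 -0.0179; c [-0.0186 -0.0476] score 0.68
tcp [-0.0486 -0.0057  0.0297] f [-2.  -4.9  6. ] 13.6333
[(0.56, array([332.6, 240.7]))]
```

View pics/s3.png

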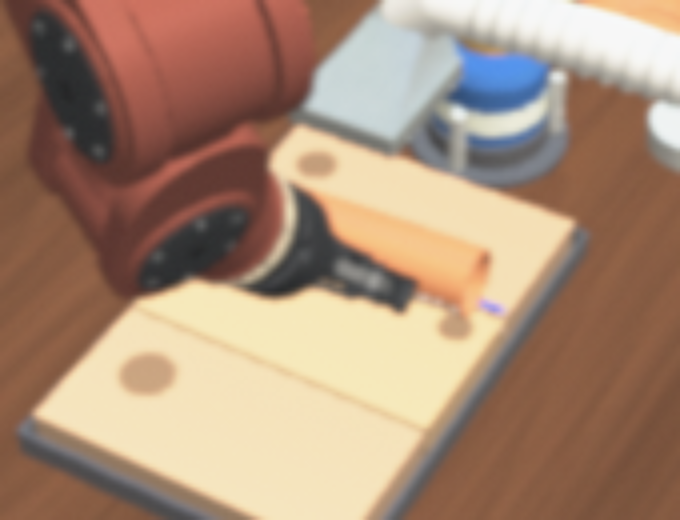

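Side view: fingers at (400,290) touch the sleeve; its far end (475,285) is just short of the blue line (492,307). The 8 N reaction directed back and up suggests a friction jam, because contact is above the axis. I'll back off, lower 10 mm and push again.

send_rows(
  motion="0 0 0 -.031 0 -.026 0;0 0 0 -.031 0 -.026 0;0 0 0 -.031 0 -.026 0;0 0 0 -.032 0 .038 0;0 0 0 -.032 0 .038 0;0 0 0 -.032 0 .038 0;0 0 0 -.032 0 .038 0;0 0 0 0 0 0 0;0 0 0 0 0 0 0",
)

```text
t: 14.48
tcp_pos: [0.5579, 0.0424, 0.055]
ee_rot: [-3.14, -0.698, 1.617]
ft_force: [0.0, -0.3, -0.3]
gripper_width: 0.999
gripper_force: 0.0
```

```bash
python3 -c "
from sl import *
sleeve('pics/p4.png')"
```

```text
y -0.09 x -0.0328 0.0158; y -0.07 x -0.0338 0.0162; y -0.05 x -0.0349 -0.0235; y -0.03 x -0.0359 -0.0237; y -0.01 x -0.0368 -0.0247; y 0.01 x -0.0381 -0.0217; c [-0.0174 -0.0567] score 0.74
tcp [-0.054  -0.0055  0.0192] f [ 0.6 -0.8  1.4] 14.5833
```

send_rows(
  motion="0 0 0 .0191 0 .0161 0;0 0 0 .0191 0 .0161 0;0 0 0 .0191 0 .0161 0;0 0 0 .0191 0 .0161 0;0 0 0 .0191 0 .0161 0;0 0 0 .0191 0 .0161 0;0 0 0 .0191 0 .0161 0;0 0 0 .0191 0 .0161 0;0 0 0 .0191 0 .0161 0;0 0 0 .0191 0 .0161 0;0 0 0 0 0 0 0;0 0 0 0 0 0 0",
)

```text
t: 15.58
tcp_pos: [0.5574, 0.0548, 0.0552]
ee_rot: [-3.141, -0.698, 1.618]
ft_force: [-1.2, 0.1, 0.0]
gripper_width: 1.002
gripper_force: 0.0
```

```bash
python3 -c "
from sl import *
sleeve('pics/p5.png')"
```

```text
y -0.09 x -0.0250 0.0254; y -0.07 x -0.0267 0.0235; y 0.01 x -0.0283 -0.0241; y 0.03 x -0.0279 -0.0229; c [-0.0028 -0.0737] score 0.63
tcp [-0.0416 -0.0055  0.0192] f [ 0.4 -0.5 -0.2] 15.6833
```

send_rows(
  motion="0 0 0 -.03 0 -.026 0;0 0 0 -.06 0 -.05 0;0 0 0 -.08 0 -.1 0;0 0 0 0 0 -.3 0;0 0 0 0 0 -.4 0;0 0 0 0 0 -.4 0;0 0 0 0 0 -.4 0;0 0 0 0 0 -.4 0;0 0 0 0 0 -.4 0;0 0 0 0 0 -.4 0;0 0 0 0 0 -.4 0;0 0 0 0 0 0 0",
)

```text
t: 16.68
tcp_pos: [0.5641, -0.0601, 0.1776]
ee_rot: [3.137, -0.696, 1.619]
ft_force: [1.0, 0.7, -0.1]
gripper_width: 1.0
gripper_force: 0.0
```

```bash
python3 - <<'E'
from sl import *
sleeve('pics/p6.png')
a=snapshot("side"); b=snapshot("top")
cv2.imwrite("pics/s6.png",cv2.resize(a["color"][200:280,250:380],None,fx=5,fy=5,interpolation=2))
for p in(a,b):
    for m in masks_of("chock",p)[:1]:
        c=cv2.minAreaRect(np.argwhere(m["mask"])[:,::-1].astype(np.float32)); q=np.array([at_z(p,x,.02)[:2] for x in cv2.boxPoints(c)]); print("chock",round(m["score"],2),np.round(q.mean(0),4),np.round(q,3).tolist())
    print(mark_of("chock",p)[0]["pixel"],np.round(at_z(p,mark_of("chock",p)[0]["pixel"],0),4))
E
```

```text
y -0.09 x -0.0209 0.0230; y -0.07 x -0.0217 0.0234; c [ 0.0011 -0.0831] score 0.51
tcp [-0.1542 -0.0057  0.1392] f [ 0.4  0.1 -0.2] 16.7833
chock 0.88 [ 0.485  -0.3226] [[0.461, -0.347], [0.455, -0.292], [0.51, -0.299], [0.514, -0.352]]
[204.4, 344.1] [ 0.4804 -0.3175  0.    ]Traceback (most recent call last):
  File "<stdin>", line 8, in <module>
IndexError: list index out of range
```

View pics/s6.png

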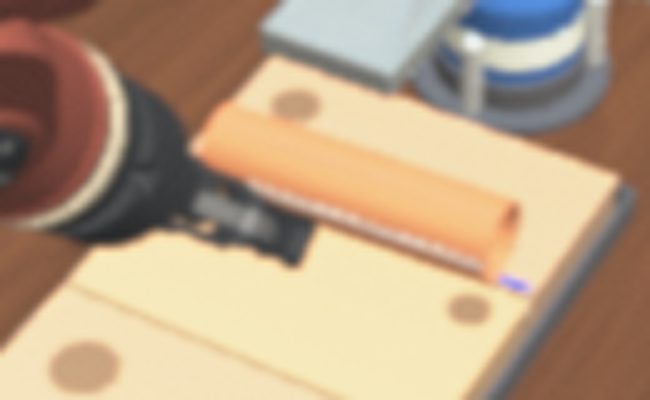

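Side view: the sleeve lies on the line, with the blue line emerging at (500–528,277–288) under its far end. Fingers are clear. Now the chock, tilted 30°.

```bash
python3 - <<'E'
from plan import *
p,r,s=state(); t=rot(1.56,np.radians(30)); print(np.round(s["joint_pos"],2))
show(r,p,t,[.478,-.3185,.11]); show(t,np.array([.478,-.3185,.11]),t,[.478,-.3185,.023])
E
```

```text
[-0.53  0.69  0.07  1.38  0.57  0.86]
turn [-0.067 -0.334  0.091] rows>= 1.5
shift in new axes [-5.204 -1.633 -1.508] rows>= 6.8
turn [0. 0. 0.] rows>= 0.0
shift in new axes [-0.87  -0.     1.507] rows>= 2.1
```

send_rows(
  motion="-.0335 -.167 .0455 0 0 0 0;-.0335 -.167 .0455 0 0 0 0;0 0 0 -.3717 -.1166 -.1077 0;0 0 0 -.3717 -.1166 -.1077 0;0 0 0 -.3717 -.1166 -.1077 0;0 0 0 -.3717 -.1166 -.1077 0;0 0 0 -.3717 -.1166 -.1077 0;0 0 0 -.3717 -.1166 -.1077 0;0 0 0 -.3717 -.1166 -.1077 0;0 0 0 -.3717 -.1166 -.1077 0;0 0 0 -.3717 -.1166 -.1077 0;0 0 0 -.3717 -.1166 -.1077 0;0 0 0 -.3717 -.1166 -.1077 0;0 0 0 -.3717 -.1166 -.1077 0;0 0 0 -.3717 -.1166 -.1077 0;0 0 0 -.3717 -.1166 -.1077 0;0 0 0 0 0 0 0;0 0 0 0 0 0 0",
)

```text
t: 18.63
tcp_pos: [0.4778, -0.3194, 0.1099]
ee_rot: [3.141, -0.524, 1.558]
ft_force: [0.9, 1.2, -0.5]
gripper_width: 0.999
gripper_force: 0.0
```

```bash
python3 - <<'E'
from plan import *
p,r,s=state(); t=rot(1.56,np.radians(30)); print(np.round(p,4),s["t"])
show(r,p,t,[.478,-.3185,.023])
b=snapshot("top"); cv2.imwrite("pics/t7.png",cv2.resize(b["color"][170:320,270:520],None,fx=3,fy=3,interpolation=2))
for t in("sleeve","mark"):
  print(t,[np.round(inm(at_z(b,m["pixel"],.061 if t=="sleeve" else .036)),4) for m in mark_of(t,b)[:1]])
for m in masks_of("sleeve",b)[:1]:
    W=np.array([inm(at_z(b,q,.061))[:2] for q in np.argwhere(m["mask"])[:,::-1]])
    for y in np.arange(-.09,.1,.02):
        k=abs(W[:,1]-y)<.01
        if k.sum()>5: print(f"y {y:.2f} x {W[k,0].min():.4f} {W[k,0].max():.4f}")
E
```

```text
[ 0.4778 -0.3194  0.1099] 18.6333
turn [ 0.003 -0.    -0.003] rows>= 0.0
shift in new axes [-0.853  0.003  1.514] rows>= 2.1
sleeve [array([ 0.0034, -0.0001,  0.025 ])]
mark [array([0.0048, 0.0004, 0.    ])]
```

View pics/t7.png

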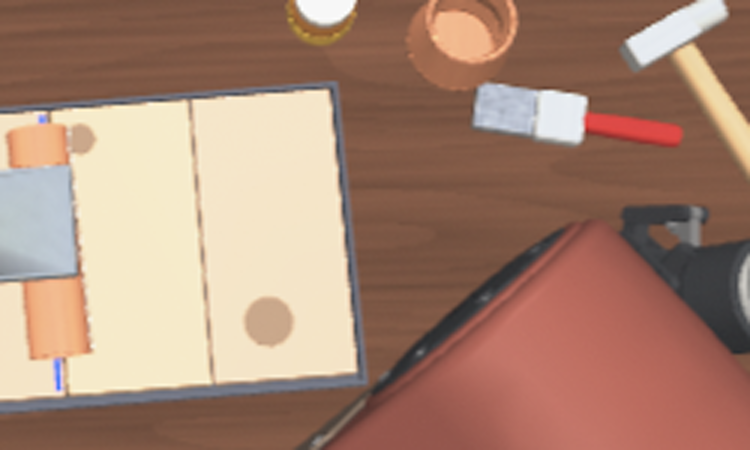

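Top view: sleeve square and centred, with the line emerging at both ends, (43,118) and (57,375). Descend on the chock and grip.

send_rows(
  motion="0 0 0 -.142 0 .252 0;0 0 0 -.142 0 .252 0;0 0 0 -.142 0 .252 0;0 0 0 -.142 0 .252 0;0 0 0 -.142 0 .252 0;0 0 0 -.142 0 .252 0;0 0 0 0 0 0 0;0 0 0 0 0 0 1;0 0 0 0 0 0 1;0 0 0 0 0 0 1;0 0 0 0 0 0 1;0 0 0 0 0 0 1;0 0 0 0 0 0 1;0 0 0 0 0 0 1;0 0 0 0 0 0 1;0 0 0 0 0 0 1;0 0 0 0 0 0 1;0 0 0 0 0 0 1",
  newtons=25,
)

```text
t: 20.33
tcp_pos: [0.4786, -0.3186, 0.0247]
ee_rot: [3.139, -0.522, 1.56]
ft_force: [0.0, -1.3, 6.4]
gripper_width: 0.464
gripper_force: 25.1
```

```bash
python3 - <<'E'
from plan import *
p,r,s=state(); t=rot(YM,np.radians(30)); 
print("up",np.round(shift(r,p,p+[0,0,.13]),3)); p=p+[0,0,.13]; q=w([-.12,-.008,.10]); print(q); show(r,p,t,q)
E
```

```text
up [ 1.297  0.006 -2.254]
[ 0.56365343 -0.02348884  0.136     ]
turn [ 0.06   0.003 -0.096] rows>= 0.5
shift in new axes [4.85  1.977 3.233] rows>= 7.4
```

send_rows(
  motion="0 0 0 .047 0 -.082 1;0 0 0 .13 0 -.222 1;0 0 0 .28 0 -.488 1;0 0 0 .28 0 -.488 1;0 0 0 .28 0 -.488 1;0 0 0 .28 0 -.486 1;0 0 0 0 0 0 1;.06 .003 -.096 0 0 0 1;0 0 0 .404 .165 .269 1;0 0 0 .404 .165 .269 1;0 0 0 .404 .165 .269 1;0 0 0 .404 .165 .269 1;0 0 0 .404 .165 .269 1;0 0 0 .404 .165 .269 1;0 0 0 .404 .165 .269 1;0 0 0 .404 .165 .269 1;0 0 0 .404 .165 .269 1;0 0 0 .404 .165 .269 1;0 0 0 .404 .165 .269 1;0 0 0 .404 .165 .269 1",
)

```text
t: 22.0
tcp_pos: [0.5634, -0.0221, 0.136]
ee_rot: [-3.141, -0.524, 1.618]
ft_force: [-0.3, -0.2, -0.8]
gripper_width: 0.465
gripper_force: 25.0
```

```bash
python3 - <<'E'
from plan import *
p,r,s=state(); t=rot(YM,np.radians(30)); print(np.round(inm(p),4),s["gripper_width"],s["t"])
for n in("side","top"):
    a=snapshot(n); 
    for m in masks_of("chock",a)[:1]:
        print(n,m["score"],m["pixel"],"px area",m["mask"].sum())
    u=[q["pixel"] for q in mark_of("chock",a)[:1]]; print(u,[np.round(inm(at_z(a,x,p[2]-.024)),4) for x in u])
    if n=="side":
        c=proj(a,p).astype(int); print(c); cv2.imwrite("pics/s8.png",cv2.resize(a["color"][c[1]-50:c[1]+50,c[0]-65:c[0]+65],None,fx=6,fy=6,interpolation=2))
        # expected corners of chock assuming centred at TCP
        print([proj(a,p+RM@np.array([i*.0225,j*.02,k])).round(1).tolist() for i in(-1,1) for j in(-1,1) for k in(-.0247,-.0007)])
show(r,p,t,w([-.08,-.008,.045])); show(t,w([-.08,-.008,.045]),t,w([-.0505,-.008,.026]))
E
```

```text
[-0.1186 -0.0078  0.1   ] 0.4653005815246194 22.0
side 0.54 [297.5, 248.7] px area 190
[[299.6, 249.1]] [array([-0.1108, -0.0034,  0.076 ])]
[299 244]
[[301.6, 259.9], [301.3, 253.2], [288.3, 254.4], [287.8, 247.7], [310.6, 249.1], [310.4, 242.4], [297.5, 243.8], [297.1, 237.1]]
top 0.68 [517.6, 217.2] px area 1348
[] []
turn [-0.001 -0.001  0.   ] rows>= 0.0
shift in new axes [0.118 0.004 1.337] rows>= 1.6
turn [0. 0. 0.] rows>= 0.0
shift in new axes [0.321 0.    0.624] rows>= 0.8
```

View pics/s8.png

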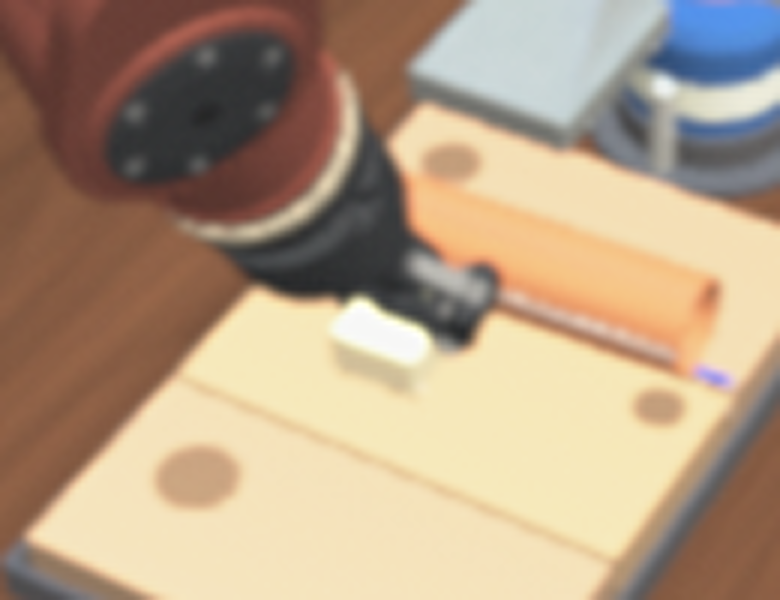

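Picture: chock held level at (380,345) behind the fingers, its rear lower corner at (415,390), within 2–3 mm of prediction. Lowering to place.

send_rows(
  motion="0 0 0 .0197 .0007 .223 1;0 0 0 .0197 .0007 .223 1;0 0 0 .0197 .0007 .223 1;0 0 0 .0197 .0007 .223 1;0 0 0 .0197 .0007 .223 1;0 0 0 .0197 .0007 .223 1;0 0 0 .0246 0 .0508 1;0 0 0 .0246 0 .0508 1;0 0 0 .0246 0 .0508 1;0 0 0 .0246 0 .0508 1;0 0 0 .0246 0 .0508 1;0 0 0 .0246 0 .0508 1;0 0 0 .0246 0 .0508 1;0 0 0 .0246 0 .0508 1;0 0 0 .0246 0 .0508 1;0 0 0 .0246 0 .0508 1;0 0 0 .0246 0 .0508 1;0 0 0 .0246 0 .0508 1;0 0 0 0 0 0 1",
)

```text
t: 23.88
tcp_pos: [0.5598, 0.0439, 0.0611]
ee_rot: [-3.14, -0.525, 1.618]
ft_force: [0.5, 0.6, -0.5]
gripper_width: 0.465
gripper_force: 25.0
```

```bash
python3 - <<'E'
from sl import *
sleeve()
p,r,s=state()
a=snapshot("side"); c=proj(a,p).astype(int); print(c); cv2.imwrite("pics/s9.png",cv2.resize(a["color"][c[1]-40:c[1]+40,c[0]-40:c[0]+65],None,fx=7,fy=7,interpolation=2))
E
```

```text
y -0.09 x -0.0257 0.0254; y -0.07 x -0.0249 0.0258; y 0.03 x -0.0293 0.0227; y 0.05 x -0.0302 0.0230; y 0.07 x -0.0299 0.0195; y 0.09 x -0.0287 0.0183; c [-0.003   0.0084] score 0.66
tcp [-0.053  -0.0076  0.0253] f [-0.1  0.5 -0.2] 23.9833
[312 249]
```

View pics/s9.png

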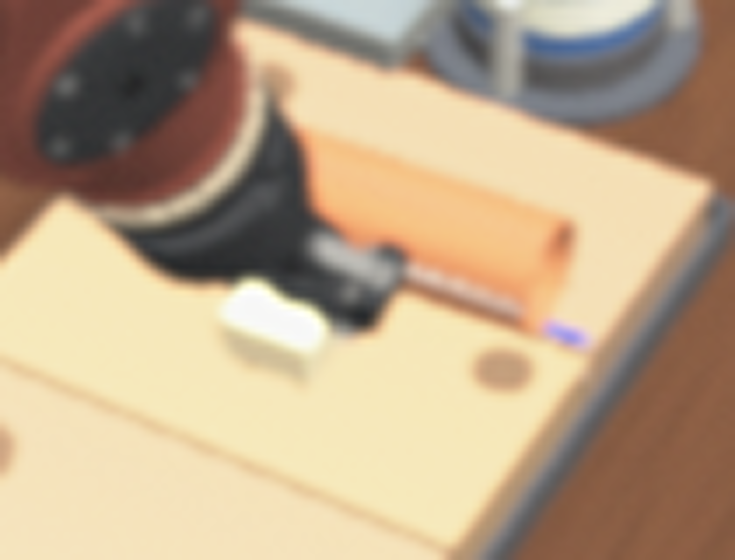

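Picture: chock sits on the bricks at (270,330), close against the sleeve. Release and back out along the tool axis.

send_rows(
  motion="0 0 0 0 0 0 .4;0 0 0 0 0 0 .2;0 0 0 0 0 0 0;0 0 0 0 0 0 0;0 0 0 0 0 0 0;0 0 0 0 0 0 0;0 0 0 0 0 0 0;0 0 0 0 0 -.1 0;0 0 0 0 0 -.2 0;0 0 0 0 0 -.4 0;0 0 0 0 0 -.4 0;0 0 0 0 0 -.4 0;0 0 0 0 0 -.4 0;0 0 0 0 0 -.4 0;0 0 0 0 0 -.5 0;0 0 0 0 0 -.5 0;0 0 0 0 0 -.5 0;0 0 0 0 0 -.5 0;0 0 0 0 0 0 0",
)

```text
t: 25.62
tcp_pos: [0.567, -0.0672, 0.2521]
ee_rot: [3.136, -0.521, 1.619]
ft_force: [0.9, -0.3, -0.5]
gripper_width: 1.0
gripper_force: 0.0
```

```bash
python3 - <<'E'
from sl import *
sleeve()
p,r,s=state(); print(np.round(p,3))
for n in("side","top"):
    a=snapshot(n)
    for k,z in(("chock",.036),("torch_grip",.182),("nozzle",.107)):
        u=[q for q in mark_of(k,a)[:1]]; print(n,k,[(round(x["score"],2),np.round(inm(at_z(a,x["pixel"],z))[:2],4),np.round(x["pixel"],1)) for x in u])
    hsv=cv2.cvtColor(a["color"],cv2.COLOR_BGR2HSV)
    if n=="top":
        m=cv2.inRange(hsv,(0,0,0),(179,110,85)); m[:235]=0;m[265:]=0;m[:,:170]=0;m[:,200:]=0
        q=np.argwhere(m>0)[:,::-1].astype(np.float32); rr=cv2.minAreaRect(q); print("block px",rr,len(q)); bp=[at_z(a,x,.204)[:2] for x in cv2.boxPoints(rr)]; print("at top z",np.round(bp,4).tolist(),np.round(np.mean(bp,0),4))
        cv2.imwrite("pics/t10.png",cv2.resize(a["color"][150:290,140:340],None,fx=4,fy=4,interpolation=2))
E
```

```text
y -0.09 x -0.0231 0.0254; y -0.07 x -0.0243 0.0257; y 0.03 x -0.0273 0.0180; y 0.05 x -0.0290 0.0191; y 0.07 x -0.0290 0.0192; y 0.09 x -0.0287 0.0183; c [-0.0028  0.0088] score 0.7
tcp [-0.1617 -0.0082  0.2126] f [-0.4 -0.3 -0.2] 25.7167
[ 0.566 -0.065  0.249]
side chock [(0.85, array([-0.055 , -0.0135]), array([314.1, 257.6]))]
side torch_grip [(0.9, array([0.2115, 0.0035]), array([354.1, 164.2]))]
side nozzle []
top chock [(0.52, array([-0.0634, -0.01  ]), array([311.5, 247.1]))]
top torch_grip [(0.84, array([ 0.2025, -0.0049]), array([184.5, 248.5]))]
top nozzle [(0.72, array([ 0.189 , -0.1842]), array([197.6, 177.3]))]
block px ((186.5, 250.5), (21.0, 19.0), 90.0) 157
at top z [[0.5602, 0.3083], [0.559, 0.2684], [0.5148, 0.2676], [0.516, 0.3072]] [0.5375 0.2879]
```

View pics/t10.png

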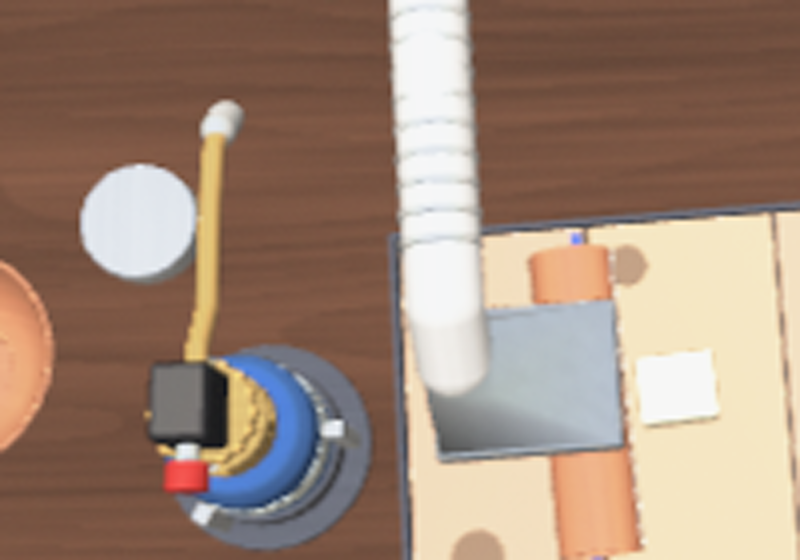

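```bash
python3 - <<'E'
from sl import *
a=snapshot("top"); hsv=cv2.cvtColor(a["color"],cv2.COLOR_BGR2HSV)
print(hsv[247,300:324].tolist())
m=cv2.inRange(hsv,(0,0,236),(179,30,255)); k=np.zeros_like(m); k[230:262,294:326]=255
c=cv2.minAreaRect(np.argwhere(m&k)[:,::-1].astype(np.float32)); q=np.array([inm(at_z(a,x,.060))[:2] for x in cv2.boxPoints(c)]); print(c,"top face",np.round(q,4).tolist(),"c",np.round(q.mean(0),4))
b=snapshot("side"); hsv=cv2.cvtColor(b["color"],cv2.COLOR_BGR2HSV)
m=cv2.inRange(hsv,(0,0,240),(179,25,255)); k=np.zeros_like(m); k[230:275,290:340]=255
c=cv2.minAreaRect(np.argwhere(m&k)[:,::-1].astype(np.float32)); q=np.array([inm(at_z(b,x,.060))[:2] for x in cv2.boxPoints(c)]); print(c,"side top face",np.round(q,4).tolist(),"c",np.round(q.mean(0),4))
for p in(a,b):
  for mm in masks_of("chock",p)[:1]:
    W=np.array([inm(at_z(p,x,.060))[:2] for x in np.argwhere(mm["mask"])[:,::-1]]); print("mask",W.min(0),W.max(0),W.mean(0))
E
```

```text
[[30, 6, 247], [30, 1, 247], [30, 1, 247], [30, 1, 247], [30, 1, 247], [30, 1, 247], [30, 1, 247], [30, 1, 247], [30, 1, 247], [30, 1, 247], [30, 1, 247], [30, 1, 247], [30, 1, 247], [30, 1, 247], [30, 1, 247], [30, 1, 247], [30, 1, 247], [30, 1, 247], [28, 17, 244], [18, 69, 235], [21, 52, 245], [22, 52, 245], [21, 51, 245], [22, 52, 245]]
((307.31097412109375, 244.29876708984375), (27.166156768798828, 21.7550106048584), 83.6598129272461) top face [[-0.0274, -0.0455], [-0.0792, -0.0474], [-0.0815, 0.0178], [-0.0303, 0.0196]] c [-0.0546 -0.0139]
((312.9310607910156, 251.1724090576172), (15.96979808807373, 12.255891799926758), 21.801406860351562) side top face [[-0.0776, 0.0073], [-0.0329, 0.0194], [-0.0331, -0.0283], [-0.0772, -0.0391]] c [-0.0552 -0.0101]
mask [-0.07938474 -0.02887918] [-0.03312744  0.01390385] [-0.05631716 -0.00765107]
mask [-0.09376004 -0.04057877] [-0.03170386  0.00774063] [-0.06304671 -0.01659009]
```

Top view: chock top face (638–718,350–425) lies about 7 mm behind the sleeve, roughly -0.056 in mark x. That is too close to the limit, so I'll nudge it forward with closed fingers.

send_rows(
  motion="0 0 0 -.151 0 .447 1;0 0 0 -.151 0 .447 1;0 0 0 -.151 0 .447 1;0 0 0 -.151 0 .447 1;0 0 0 -.151 0 .447 1;0 0 0 -.151 0 .447 1;0 0 0 -.151 0 .447 1;0 0 0 -.151 0 .447 1;0 0 0 .0433 0 .025 1;0 0 0 .0433 0 .025 1;0 0 0 .0433 0 .025 1;0 0 0 .0433 0 .025 1;0 0 0 .0433 0 .025 1;0 0 0 .0433 0 .025 1;0 0 0 .0433 0 .025 1;0 0 0 .0433 0 .025 1;0 0 0 .026 0 .015 1;0 0 0 .026 0 .015 1;0 0 0 .026 0 .015 1;0 0 0 .026 0 .015 1",
)

```text
t: 27.98
tcp_pos: [0.5622, -0.0009, 0.0625]
ee_rot: [-3.14, -0.525, 1.618]
ft_force: [-0.6, -1.6, -0.1]
gripper_width: 0.001
gripper_force: 0.2
```

send_rows(
  motion="0 0 0 .026 0 .015 1;0 0 0 .026 0 .015 1;0 0 0 0 0 0 1",
)

```text
t: 28.23
tcp_pos: [0.5621, 0.0022, 0.0625]
ee_rot: [-3.14, -0.525, 1.618]
ft_force: [-0.4, -0.4, -0.6]
gripper_width: 0.001
gripper_force: 0.0
```

```bash
cat > ck.py <<'E'
from sl import *
sleeve()
for n in("top","side"):
  p=snapshot(n)
  for mm in masks_of("chock",p)[:1]:
    W=np.array([inm(at_z(p,x,.060))[:2] for x in np.argwhere(mm["mask"])[:,::-1]]); print(n,round(mm["score"],2),"mask",W.min(0).round(4),W.max(0).round(4),W.mean(0).round(4),[np.round(inm(at_z(p,q["pixel"],.036))[:2],4) for q in mark_of("chock",p)[:1]])
E
python3 ck.py
```

```text
y -0.09 x -0.0233 0.0252; y -0.07 x -0.0243 0.0237; y 0.03 x -0.0274 0.0204; y 0.05 x -0.0301 0.0205; y 0.07 x -0.0299 0.0099; c [-0.0044 -0.0046] score 0.9
tcp [-0.0944 -0.0076  0.0265] f [ 0.1 -0.3  0.5] 28.3333
top 0.75 mask [ 0.1932 -0.2032] [0.2554 0.0307] [ 0.2237 -0.0506] [array([-0.0528, -0.0111])]
side 0.7 mask [-0.0582 -0.0384] [-0.029  0.009] [-0.0431 -0.0157] [array([-0.269 , -0.2064])]
```

```bash
cat > fe.py <<'E'
from sl import *
a=snapshot("top"); h=cv2.cvtColor(a["color"],cv2.COLOR_BGR2HSV)
for r in range(238,258,2):
    c=np.where((h[r,292:330,1]<20)&(h[r,292:330,2]>236)&(h[r,292:330,0]>24))[0]+292
    if len(c): print(r,c.min(),c.max(),np.round(inm(at_z(a,(c.min()-.5,r),.060))[:2],4),np.round(inm(at_z(a,(c.max()+.5,r),.060))[:2],4))
E
python3 fe.py
```

```text
238 306 316 [-0.0514 -0.0292] [-0.0774 -0.0271]
240 298 316 [-0.0321 -0.0258] [-0.0771 -0.0223]
242 298 316 [-0.0318 -0.021 ] [-0.0767 -0.0175]
244 298 316 [-0.0315 -0.0162] [-0.0764 -0.0128]
246 298 316 [-0.0312 -0.0114] [-0.076 -0.008]
248 298 317 [-0.0309 -0.0067] [-0.078 -0.003]
250 298 317 [-0.0305 -0.0019] [-0.0777  0.0017]
252 299 317 [-0.0326  0.003 ] [-0.0773  0.0065]
254 299 308 [-0.0323  0.0078] [-0.0558  0.0096]
```

send_rows(
  motion="0 0 0 .0173 0 .01 1;0 0 0 .0173 0 .01 1;0 0 0 .0173 0 .01 1;0 0 0 0 0 0 1;0 0 0 0 0 0 1",
)

```text
t: 29.1
tcp_pos: [0.5619, 0.0051, 0.0626]
ee_rot: [-3.14, -0.525, 1.618]
ft_force: [-0.4, 0.2, 0.5]
gripper_width: 0.001
gripper_force: 0.0
```

```bash
python3 fe.py; python3 ck.py
```

```text
238 304 315 [-0.0466 -0.0295] [-0.075  -0.0273]
240 296 315 [-0.0274 -0.0262] [-0.0747 -0.0225]
242 297 315 [-0.0294 -0.0212] [-0.0743 -0.0177]
244 297 315 [-0.0291 -0.0164] [-0.074  -0.0129]
246 297 315 [-0.0288 -0.0116] [-0.0737 -0.0082]
248 297 315 [-0.0285 -0.0068] [-0.0733 -0.0034]
250 297 316 [-0.0282 -0.0021] [-0.0753  0.0015]
252 297 316 [-0.0279  0.0027] [-0.075   0.0063]
254 298 307 [-0.0299  0.0076] [-0.0535  0.0094]
y -0.09 x -0.0231 0.0254; y -0.07 x -0.0225 0.0258; y 0.03 x -0.0293 0.0204; y 0.05 x -0.0304 0.0208; y 0.07 x -0.0314 0.0169; y 0.09 x -0.0310 -0.0194; c [-0.0042 -0.0003] score 0.94
tcp [-0.0915 -0.0076  0.0266] f [-0.2 -0.2  0.5] 29.25
top 0.6 mask [-0.0728 -0.0298] [-0.0281  0.0126] [-0.0501 -0.0092] [array([-0.0514, -0.0117])]
side 0.48 mask [-0.0568 -0.0403] [-0.0263  0.007 ] [-0.0402 -0.016 ] [array([-0.0509, -0.0082])]
```

Chock now at ≈ -0.051 with a gap of about 2 mm, and both networks agree. Retreat, rise and turn vertical for the torch.

send_rows(
  motion="0 0 0 -.04 0 -.03 1;0 0 0 0 0 -.2 1;0 0 0 0 0 -.4 1;0 0 0 0 0 -.4 1;0 0 0 0 0 -.4 1;0 0 0 0 0 -.4 1;0 0 0 0 0 -.4 .5;0 0 0 .2 0 -.35 0;0 0 0 .3 0 -.5 0;0 0 0 .3 0 -.5 0;0 0 0 .3 0 -.5 0;0 0 0 .3 0 -.5 0;0 0 0 .2 0 -.35 0;0 0 0 0 0 0 0",
)

```text
t: 30.72
tcp_pos: [0.5659, -0.0517, 0.3199]
ee_rot: [3.136, -0.522, 1.621]
ft_force: [0.9, -0.7, -0.5]
gripper_width: 1.003
gripper_force: 0.0
```

```bash
python3 - <<'E'
from plan import *
p,r,s=state(); print(np.round(p,3),np.round(inm(p),3),np.round(s["joint_pos"],2),s["t"])
t=rot(np.pi-.03); show(r,p,t,[.5405,.2958,.36])
for n in("top","side"):
    b=snapshot(n)
    for k,z in(("torch_grip",.182),("nozzle",.107)): print(n,k,[(round(x["score"],2),np.round(at_z(b,x["pixel"],z)[:2],4)) for x in mark_of(k,b)[:1]])
    print("block proj if (.5405,.2958):",[proj(b,np.array([.5405,.2958,.204])+[i*.021,j*.016,0]).round(1).tolist() for i in(-1,1) for j in (-1,1)])
    for mm in masks_of("torch_grip",b)[:1]: print(mm["score"],mm["pixel"])
    c=(170,225) if n=="top" else (335,145)
    g=cv2.cvtColor(b["color"],cv2.COLOR_BGR2GRAY); sub=g[c[1]:c[1]+45,c[0]:c[0]+40]; 
    for row in sub[10:40:3]: print(" ".join(f"{v:3d}" for v in row[::2]))
E
```

```text
[ 0.566 -0.052  0.32 ] [-0.148 -0.009  0.284] [-0.46  0.51  0.24  1.57  0.45  1.  ] 30.7167
turn [ 0.75  -0.795 -2.78 ] rows>= 12.6
shift in new axes [ 0.717  6.931 -0.802] rows>= 8.5
top torch_grip [(0.9, array([0.5453, 0.2973]))]
top nozzle [(0.79, array([0.7319, 0.2952]))]
block proj if (.5405,.2958): [[190.2, 258.9], [174.8, 259.4], [190.6, 239.0], [175.4, 239.5]]
 96  96  96  96  96  96  96  96 129 197 187 110  96  95  96  96  96  96  96  96
 89  90  90  91  90  90  92  90 160 198 185  98  92  98 103 112 112 118 118 119
 97  93  95  95  84  84  84  99 100 103  81  79 179 180 132 128 127 121 117 109
 97  97  97  97 100 119 120 120 120 120  96  37  29  52 200 179 156 129 129 126
 94  94  94  85 106 119 120 120 121 120  95  37  30  29 198 198 201 153 142 128
 91  92  92  85 105 120 120 120 120 120  95  37  30  56 197 197 184 170 161 129
 87  88  88 145 106 120 120 120 120 120  84  35  27  56 198 198 206 143 168 156
 88  85  84  76 112 120 121 120 121 120  83  33  31  55 195 195 178 183 141  91
 87  88  88  78  54  58  58  54  51  52  47  29  29  55 197 183 154 186  93 100
 90  90  
[... 349 characters left out ...]
 108 109 114 117 118 114 112 104  98  95  97  98 101 101 103
 99 100 115 122 126 123  87 102 113 119 120 120 115  91  87 101 102 103 104 102
101 102  92  94 125 152  61  39  46  58  78  90  72  51  87 103 105 103 103 105
104 106 103  92  91  80  41  37  36  39  38  42  43  49  92 105 104 103 106 107
135 139 134 128 120 123  45  37  36  38  37  41  72 118 110 105 104 106 106 107
212 246 249 249 249 241 186 110  86  95  46  43 117 190 205 189 130 106 104 142
244 247 247 247 247 247 247 248 240 246 242 205 203 199 166 188 204 156 105 161
238 246 247 247 247 247 247 243 247 247 244 247 247 246 246 247 234 230 203 144
215 228 235 240 243 245 241 240 247 245 244 247 246 245 247 247 246 247 247 246
```

send_rows(
  motion=".0536 -.0568 -.1986 0 0 0 0;.0536 -.0568 -.1986 0 0 0 0;.0536 -.0568 -.1986 0 0 0 0;.0536 -.0568 -.1986 0 0 0 0;.0536 -.0568 -.1986 0 0 0 0;.0536 -.0568 -.1986 0 0 0 0;.0536 -.0568 -.1986 0 0 0 0;.0536 -.0568 -.1986 0 0 0 0;.0536 -.0568 -.1986 0 0 0 0;.0536 -.0568 -.1986 0 0 0 0;.0536 -.0568 -.1986 0 0 0 0;.0536 -.0568 -.1986 0 0 0 0;.0536 -.0568 -.1986 0 0 0 0;.0536 -.0568 -.1986 0 0 0 0;0 0 0 0 0 0 0;0 0 0 0 0 -.4 0;0 0 0 0 0 -.4 0;0 0 0 0 0 0 0",
)

```text
t: 32.62
tcp_pos: [0.5661, -0.0513, 0.3581]
ee_rot: [3.139, -0.003, 3.108]
ft_force: [0.8, -0.1, -0.4]
gripper_width: 0.998
gripper_force: 0.0
```

```bash
python3 - <<'E'
from plan import *
p,r,s=state(); print(np.round(p,3),np.round(s["ee_rot"],3),np.round(s["joint_pos"],2),s["t"])
t=rot(np.pi-.02); show(r,p,t,[.540,.295,.34])
E
```

```text
[ 0.566 -0.051  0.358] [ 3.139e+00 -3.000e-03  3.108e+00] [-0.22  0.35  0.21  1.44  0.   -0.19] 32.6167
turn [ 0.005 -0.006 -0.025] rows>= 0.1
shift in new axes [0.659 6.913 0.361] rows>= 8.4
```

send_rows(
  motion=".005 -.006 -.025 0 0 0 0;0 0 0 .055 .576 .02 0;0 0 0 .055 .576 .02 0;0 0 0 .055 .576 .02 0;0 0 0 .055 .576 .02 0;0 0 0 .055 .576 .02 0;0 0 0 .055 .576 .02 0;0 0 0 .055 .576 .02 0;0 0 0 .055 .576 .02 0;0 0 0 .055 .576 .02 0;0 0 0 .055 .576 .02 0;0 0 0 .055 .576 .02 0;0 0 0 .055 .576 .02 0;0 0 0 0 0 0 0;0 0 0 0 0 0 0",
)

```text
t: 33.87
tcp_pos: [0.537, 0.2962, 0.3413]
ee_rot: [-3.141, -0.006, 3.126]
ft_force: [0.5, -0.2, -0.0]
gripper_width: 1.003
gripper_force: 0.0
```

```bash
python3 - <<'E'
from plan import *
p,r,s=state(); print(np.round(p,4),np.round(s["ee_rot"],3),np.round(s["joint_pos"],2),s["t"])
t=rot(np.pi-.02); show(r,p,t,[.540,.295,.183])
b=snapshot("side"); 
for k,z in(("torch_grip",.182),("nozzle",.107)): print(k,[(round(x["score"],2),np.round(at_z(b,x["pixel"],z)[:2],4)) for x in mark_of(k,b)[:1]])
E
```

```text
[0.537  0.2962 0.3413] [-3.141 -0.006  3.126] [0.38 0.45 0.32 1.45 0.   0.4 ] 33.8667
turn [-0.002 -0.011  0.009] rows>= 0.1
shift in new axes [-0.06  -0.023  3.165] rows>= 3.8
torch_grip [(0.92, array([0.5448, 0.2977]))]
nozzle [(0.71, array([0.7281, 0.2589]))]
```

send_rows(
  motion="0 -.011 0 -.0067 -.0026 .4 0;0 0 0 -.0067 -.0026 .4 0;0 0 0 -.0067 -.0026 .4 0;0 0 0 -.0067 -.0026 .4 0;0 0 0 -.0067 -.0026 .4 0;0 0 0 -.0067 -.0026 .3 0;0 0 0 -.0067 -.0026 .3 0;0 0 0 -.0067 -.0026 .3 0;0 0 0 -.0067 -.0026 .265 0;0 0 0 0 0 0 0;0 0 0 0 0 0 .3;0 0 0 0 0 0 1;0 0 0 0 0 0 1;0 0 0 0 0 0 1;0 0 0 0 0 0 1;0 0 0 0 0 0 1;0 0 0 0 0 0 1;0 0 0 0 0 0 1;0 0 0 0 0 0 1;0 0 0 0 0 0 1",
  newtons=50,
)

```text
t: 35.68
tcp_pos: [0.5415, 0.2942, 0.1857]
ee_rot: [3.141, 0.004, 3.125]
ft_force: [0.1, 1.1, 5.8]
gripper_width: 0.366
gripper_force: 54.7
```

send_rows(
  motion="0 0 0 0 0 .04 1;0 0 0 0 0 .04 1;0 0 0 0 0 .04 1;0 0 0 0 0 .04 1;0 0 0 0 0 .04 1;0 0 0 0 0 0 1;0 0 0 0 0 0 1",
  newtons=80,
)

```text
t: 36.27
tcp_pos: [0.5416, 0.2942, 0.1763]
ee_rot: [3.141, 0.005, 3.125]
ft_force: [-2.9, 0.6, 10.8]
gripper_width: 0.363
gripper_force: 82.6
```

send_rows(
  motion="0 0 0 0 0 .02 1;0 0 0 0 0 .02 1;0 0 0 0 0 0 1;0 0 .08 0 0 0 1;0 0 .15 0 0 0 1;0 0 .15 0 0 0 1;0 0 .15 0 0 0 1;0 0 .15 0 0 0 1;0 0 .15 0 0 0 1",
)

```text
t: 37.02
tcp_pos: [0.5414, 0.2935, 0.1748]
ee_rot: [3.14, 0.005, 2.687]
ft_force: [-4.5, -4.0, 17.2]
gripper_width: 0.363
gripper_force: 83.6
```

send_rows(
  motion="0 0 .16 0 0 0 1;0 0 .16 0 0 0 1;0 0 .16 0 0 0 1;0 0 .16 0 0 0 1;0 0 .16 0 0 0 1;0 0 .16 0 0 0 1;0 0 .16 0 0 0 1;0 0 .16 0 0 0 1;0 0 .16 0 0 0 1;0 0 .16 0 0 0 1;0 0 .16 0 0 0 1;0 0 .1 0 0 0 1;0 0 0 0 0 0 1",
)

```text
t: 38.1
tcp_pos: [0.5401, 0.2926, 0.1748]
ee_rot: [3.14, 0.003, 1.713]
ft_force: [-10.2, -7.7, 22.2]
gripper_width: 0.364
gripper_force: 84.3
```

```bash
python3 - <<'E'
from plan import *
p,r,s=state(); print(np.round(p,4),np.round(s["ee_rot"],3),s["wrist_torque"],s["ft_force"],np.round(s["joint_pos"],2),s["t"])
E
```

```text
[0.5401 0.2926 0.1748] [3.140e+00 3.000e-03 1.713e+00] [-1.84336523  2.53975958 -0.0155496 ] [-10.18817381  -7.6969531   22.1929051 ] [ 0.38  0.51 -0.03  1.04 -0.    1.81] 38.1
```

send_rows(
  motion="0 0 .08 0 0 0 1;0 0 .08 0 0 0 1;0 0 .04 0 0 0 1;0 0 0 0 0 0 1",
)

```text
t: 38.43
tcp_pos: [0.5401, 0.2933, 0.1748]
ee_rot: [3.139, 0.002, 1.615]
ft_force: [-9.7, -7.4, 20.3]
gripper_width: 0.365
gripper_force: 119.8
```

```bash
python3 - <<'E'
from plan import *
p,r,s=state(); print(np.round(p,4),np.round(s["ee_rot"],3),s["wrist_torque"],s["ft_force"],s["t"])
E
```

```text
[0.5401 0.2933 0.1748] [3.139e+00 2.000e-03 1.615e+00] [-1.38355417  1.9209552   2.45897165] [-9.70052217 -7.41173902 20.33832498] 38.4333
```

send_rows(
  motion="0 0 -.06 0 0 0 1;0 0 0 0 0 -.03 1;0 0 0 0 0 -.03 1;0 0 0 0 0 -.03 1;0 0 0 0 0 -.03 1;0 0 0 0 0 -.03 1;0 0 0 0 0 0 1;0 0 0 0 0 0 1",
  newtons=50,
)

```text
t: 39.1
tcp_pos: [0.54, 0.2932, 0.1809]
ee_rot: [3.14, 0.002, 1.644]
ft_force: [-7.1, -4.2, 8.3]
gripper_width: 0.365
gripper_force: 99.2
```

send_rows(
  motion="0 0 0 0 0 0 .6;0 0 0 0 0 0 .4;0 0 0 0 0 0 .2;0 0 0 0 0 0 0;0 0 0 0 0 0 0;0 0 0 0 0 0 0;0 0 0 0 0 0 0;0 0 0 0 0 0 0",
)

```text
t: 39.77
tcp_pos: [0.5411, 0.2938, 0.1802]
ee_rot: [3.139, 0.0, 1.643]
ft_force: [0.8, -0.1, 0.3]
gripper_width: 1.001
gripper_force: 0.0
```

```bash
python3 - <<'E'
from plan import *
p,r,s=state(); print(np.round(p,4),np.round(s["ee_rot"],3),s["wrist_torque"],s["ft_force"],s["t"])
b=snapshot("side")
for k,z in(("torch_grip",.178),("nozzle",.103)): print(k,[(round(x["score"],2),np.round(inm(at_z(b,x["pixel"],z)),4)) for x in mark_of(k,b)[:1]])
E
```

```text
[0.5411 0.2938 0.1802] [3.139 0.    1.643] [-0.01336958 -0.06248032  0.00468207] [ 0.77981662 -0.06780785  0.29376701] 39.7667
torch_grip [(0.62, array([0.2101, 0.0042, 0.142 ]))]
nozzle [(0.8, array([ 0.0215, -0.0058,  0.067 ]))]
```

send_rows(
  motion="0 0 0 0 0 -.1 0;0 0 0 0 0 -.2 0;0 0 0 0 0 -.4 0;0 0 0 0 0 -.4 0;0 0 0 0 0 -.5 0;0 0 0 0 0 -.5 0;0 0 0 0 0 -.5 0;0 0 0 0 0 -.5 0;0 0 0 0 0 -.3 0;0 0 0 0 0 0 0;0 0 0 0 0 0 0",
)

```text
t: 40.83
tcp_pos: [0.541, 0.294, 0.3516]
ee_rot: [3.137, -0.0, 1.643]
ft_force: [0.0, 0.2, 0.2]
gripper_width: 1.003
gripper_force: 0.0
```

```bash
python3 fe.py; python3 ck.py; python3 - <<'E'
from plan import *
for n in("side","top"):
    b=snapshot(n)
    for k,z in(("torch_grip",.178),("nozzle",.103),("sleeve",.061)): print(n,k,[(round(x["score"],2),np.round(inm(at_z(b,x["pixel"],z)),4)) for x in mark_of(k,b)[:1]])
    u,v=(mark_of("torch_grip",b) or [None])[0],(mark_of("nozzle",b) or [None])[0]
    if u and v: d=inm(at_z(b,v["pixel"],.103))-inm(at_z(b,u["pixel"],.178)); print("dir in mark",np.arctan2(d[1],d[0]),np.linalg.norm(d[:2]))
E
```

```text
238 305 315 [-0.049  -0.0293] [-0.075  -0.0273]
240 296 315 [-0.0274 -0.0262] [-0.0747 -0.0225]
242 297 315 [-0.0294 -0.0212] [-0.0743 -0.0177]
244 297 315 [-0.0291 -0.0164] [-0.074  -0.0129]
246 297 315 [-0.0288 -0.0116] [-0.0737 -0.0082]
248 297 315 [-0.0285 -0.0068] [-0.0733 -0.0034]
250 297 315 [-0.0282 -0.0021] [-0.073   0.0014]
252 297 316 [-0.0279  0.0027] [-0.075   0.0063]
254 298 307 [-0.0299  0.0076] [-0.0535  0.0094]
y -0.09 x -0.0252 0.0254; y -0.07 x -0.0249 0.0258; y 0.01 x -0.0305 -0.0219; y 0.03 x -0.0302 0.0204; y 0.05 x -0.0301 0.0208; y 0.07 x -0.0299 0.0197; y 0.09 x -0.0287 0.0183; c [-0.0042  0.0092] score 0.95
tcp [0.1979 0.0005 0.3133] f [0.3 0.9 0.2] 40.9833
top 0.54 mask [-0.0721 -0.03  ] [-0.029   0.0126] [-0.0509 -0.0084] [array([-0.0549, -0.0104])]
side 0.77 mask [-0.0896 -0.0425] [-0.0246  0.009 ] [-0.0572 -0.0173] [array([-0.0517, -0.0115])]
side torch_grip [(0.56, array([ 0.2121, -0.0014,  0.142 ]))]
side nozzle [(0.59, array([ 0.0156, -0.0091,  0.067 ]))]
side sleeve [(0.72, array([-0.4673, -0.0966,  0.025 ]))]
dir in mark -3.1024621167569717 0.1966661905157113
top torch_grip [(0.65, array([ 0.1958, -0.0106,  0.142 ]))]
top nozzle []
top sleeve [(0.92, array([0.0008, 0.0004, 0.025 ]))]
```

```bash
python3 -c "
from bench import finish_job; print(finish_job())"
```

```text
the job is handed in; nothing more can be done
None
```

The job is handed in, with no verdict returned. By the last camera measurements, the sleeve lies about 2 mm from the chalk line and within about 3 degrees of square. The chock is about 2 mm behind its middle, and the torch was turned to its stop and sprung back up; I did not measure its final pressed depth. The arm is clear with the gripper open.

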